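# Roll the trolley wheel to its tape box

### The job

On the lab cart, take the trolley wheel with the red hub and roll it on its rim to the yellow tape box, leaving it standing upright in the middle of the box and let go. It must really roll there with the wheel turning on the cart top: do not carry it, drag it along unturned or let it fall over, and leave the blue-hubbed wheel alone.

Things in the scene. Friction and masses are not known exactly. Their poses are not given: they have to be found in the camera images.
- wheel: Wheel to roll, one rigid piece standing on its rim; origin: its centre, 35 mm up. y: the level axle; z: to the white mark on the tyre (on top at the start); it rolls along its starting x axis, which points to or away from the box. Black tyre 70 mm across, 30 mm wide; red sleeve on the axle, 18 mm thick, 66 mm long, 18 mm out each side: can be pushed there from behind, a finger each side.
- mark: The yellow tape box stuck flat on the cart top (1 mm high, no obstacle), 110 mm by 100 mm outside, tape 10 mm wide; the origin is its centre, at cart-top height. It lies on a 12 mm wide, 400 mm long white tape line; the red-hubbed wheel starts on the same line, 170 to 260 mm away. When the push ends the wheel coasts about 3 mm from 50 mm/s, 13 mm from 100 mm/s.
- spare: A bystander: a wheel of the same shape and size with a blue hub, standing on its rim about 150 mm to one side of the white line; the origin is its centre, 35 mm above the cart top. Leave it where it is.

How it is judged:
On the way, in this order (a step that is already met when the one before it is completed fails the run):
1. the tyre has rolled a quarter turn: its white mark has come down to the side (angle between wheel's own z axis and vertical above 1.3 rad), for 0.05 s.
2. the tyre has rolled about half a turn: its white mark is near the bottom (angle between wheel's own z axis and vertical above 2.4 rad), for 0.05 s.
At the end, for the whole second after the job is handed in: The red-hubbed wheel stands at rest on its rim on the cart top, its axle level within about 10 degrees and its centre within 20 mm (seen from above) of the centre of the yellow tape box (horizontal distance between wheel and mark below 0.02 m and angle between wheel's own y axis and vertical between 1.4 and 1.7416 rad and height (world z) of wheel below 0.039 m and linear speed of wheel below 0.02 m/s); the robot touches nothing.
It fails at once if the wheel is lifted more than 15 mm off the cart top (height (world z) of wheel above 0.05 m).
It fails at once if the wheel tips over (its axle more than 30 degrees from level) (angle between wheel's own y axis and vertical below 1.047 rad or angle between wheel's own y axis and vertical above 2.094 rad).
It fails at once if the blue-hubbed wheel is moved more than 15 mm (distance of spare from where it was at the start of the episode above 0.015 m).
It also fails if it takes over 40 s, if anything falls off the work surface, if the arm or the gripper's body presses on something with over 40 N, if the wrist force passes 120 N, or if a joint passes its speed limit or range.

### The arm

A 6-joint arm with a two-finger parallel gripper is mounted at the origin on the work surface. World frame = base frame: x ahead of the robot, y to its left, z up, the work surface at z = 0. Lengths are in m, angles in rad, forces in N, time in s.
With the tool pointing down it reaches from about 0.35 to 0.875 m from the base axis. Payload 15.5 kg.
Tool frame: the origin (TCP) lies midway between the tips of the shut fingers; the grasp point (between the pads) lies 19 mm behind it; z points along the fingers, y is the line along which they close (so a half turn about z gives the same grasp; the last joint's range is limited). The gripper opens to 85 mm and grips with 20 to 120 N. Pads are 22 mm wide; open, the fingers measure 114 mm over their backs; the gripper's body (76 mm by 85 mm) begins 54 mm behind the grasp point. The pads swing forward as they close: fully open they stand 13 mm farther back than shut.
Start: joints at [1.155, 0.494, 1.345, -0, 1.302, -0.096], TCP at [0.197, 0.593, 0.231] pointing down, gripper open.
Joint ranges: [-2.91, 2.91], [-0.82, 2.16], [0.22, 2.67], [-1.22, 4.37], [0.12, 2.79], [-3.08, 3.08]. Speed limits (rad/s): [1.89, 1.89, 2.57, 3.01, 3.01, 3.01].

### API

Orientations are given as [roll, pitch, yaw] about the fixed x, y, z axes, in that order (R = Rz(yaw) Ry(pitch) Rx(roll)).
In Python, from bench import arm gives the robot as it stands.
- The arm moves only by the shell command python3 -m inch 'ROWS' [FORCE]. ROWS is JSON, a list of rows, each a list of 7 numbers: the shift along the tool's x, y, z scaled (see below), then the turn, a rotation vector about the tool's x, y, z scaled (see below), then the opening, from 0 (shut) to 1 (fully open). A call has 1 to 10 rows; each row shifts and turns the commanded pose from where the row before left it, along the tool's axes as they then stand; what a row does not reach is not made up. The controller multiplies each number of a shift by 20 cm and each number of a turn by 2 pi rad. A row lasts 1/12 s, in which the tool goes at most 41.7 mm and 7.16 degrees, less where a joint would pass 70% of its speed; a pose out of reach is approached as far as the arm can. A call with a number of a shift or a turn outside -1 to 1 is refused whole. A call with a gripper value outside its range is refused whole. The fingers move at their own pace and stop on an object; FORCE is the grip in N (left out, the last holds). Time passes only in rows, so rows that do not move let the fingers close. It gives the time, the measured TCP pose, the force, the opening and the grip force at its end, in the units of the state.
- arm.get_state(): the state, without advancing time (a new reading comes with each control period).
- arm.read_camera(name): name is "side" or "top"; returns a dict with "frame" (420x560x3 uint8, red, green, blue), "z_map" (420x560 float32, m along the optical axis (not along the pixel's ray), 0 where there is no reading), "K" (3x3 intrinsics, pixels), "D" ([k1, k2, p1, p2, k3] as OpenCV has them; the pictures are not rectified), "rvec" (rotation vector, rad) and "tvec" (3), from world to camera coordinates, as OpenCV has them. Camera axes: x right, y down, z forward; pixel columns grow to the right and rows downward; lengths in m; the calibration is good to about 2 mm. A picture is of the moment at which its call begins.
- arm.sign_off(): hands the job in; it is judged then, once.
The state is a dict: "t": time; "joint_positions": joint angles; "joint_velocities": joint speeds; "effort": joint torques, N m; "tcp_pos": TCP position; "ee_rot": TCP orientation; "force": force on the tool from outside, world axes, zero at the start; "wrist_torque": the same for the moment, N m; "finger_gap": finger opening in m; "grasp_force": force on a finger pad.
Only numpy, scipy, OpenCV 4.12 (cv2) and the standard library are available. Lean on these libraries where they do the work, as an engineer would, in place of code of your own. Each camera call takes 0.05 s, during which the arm holds its last target. There are 200 camera calls.

## Working session

There is one attempt and no reset: what is moved stays moved. The work goes in short steps, Python scripts to look and compute and a shell command to move; the robot and the scene stay as the last step left them, time stands still between calls to the robot, and variables do not carry over. Pictures are saved under pics/ and viewed, at most 10 in all, crops included, and the job is handed in when it is done.

```bash
mkdir -p pics; ls
cat > h.py <<'E'
import numpy as np, cv2
from bench import arm
def cam(n):
    c=arm.read_camera(n); c['R']=cv2.Rodrigues(np.array(c['rvec'],float))[0]; c['t']=np.array(c['tvec'],float).ravel(); return c
def rays(c,uv):
    p=cv2.undistortPoints(np.array(uv,float).reshape(-1,1,2),c['K'],np.array(c['D'],float)).reshape(-1,2)
    return np.c_[p,np.ones(len(p))]
def plane(c,uv,z):
    d=rays(c,uv)@c['R']; o=-c['R'].T@c['t']
    return o+d*((z-o[2])/d[:,2])[:,None]
def cloud(c,mask):
    v,u=np.nonzero(mask&(c['z_map']>0)); uv=np.c_[u,v]
    return uv,(rays(c,uv)*c['z_map'][v,u][:,None]-c['t'])@c['R']
E
python3 - <<'E'
from h import *
for n in ("top","side"):
    c=cam(n); cv2.imwrite(f'pics/{n}0.png',c['frame'][:,:,::-1]); print(n,-c['R'].T@c['t'],c['K'][0,0])
print(arm.get_state())
E
```

```text
pics
top [0.58148508 0.03174057 0.71316702] 407.85373143031717
side [ 0.61344276 -0.50999295  0.72763956] 546.7826640231505
{'t': 0.1, 'joint_positions': array([ 1.15451187e+00,  4.94122189e-01,  1.34604315e+00, -6.99566035e-05,
        1.30251076e+00, -9.54934037e-02]), 'joint_velocities': array([-0.00081031, -0.00101308, -0.00220381,  0.00108256, -0.00059551,
       -0.00157204]), 'effort': array([ 1.18593081e-03, -8.83582950e+01, -3.84564722e+01, -1.94995905e-04,
        5.13851483e-03, -3.32645902e-05]), 'tcp_pos': array([0.19695969, 0.59282144, 0.23076799]), 'ee_rot': array([-3.14050772e+00, -3.61776979e-05,  2.82082016e+00]), 'force': array([-0.21660894,  0.45422792,  0.5315858 ]), 'wrist_torque': array([ 0.06085004,  0.00607302, -0.03761681]), 'grasp_force': 0.0, 'finger_gap': 0.08552624793043968}
```

View pics/top0.png

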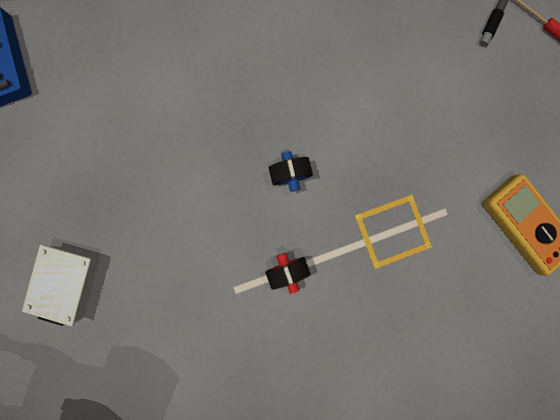

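View pics/side0.png

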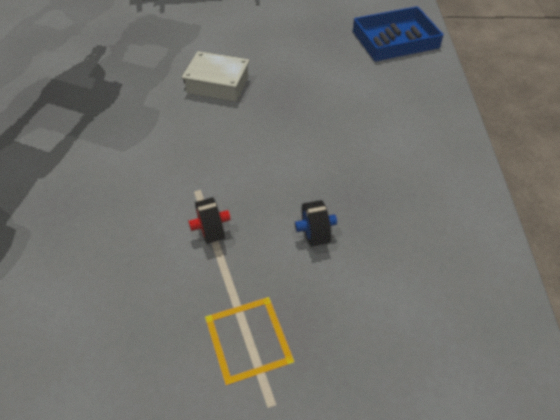

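The top view shows the red wheel at about (288,273), the box centre at (394,231) and the blue wheel at (290,171). The side view agrees, with the red wheel at (210,220) and the box at (250,340).

```bash
cat > meas.py <<'E'
from h import *
def lab(c):
    return cv2.cvtColor(c['frame'],cv2.COLOR_RGB2HSV).astype(int)
def hubs(c,box,hue):
    H=lab(c); u0,u1,v0,v1=box; roi=np.zeros(H.shape[:2],bool); roi[v0:v1,u0:u1]=1
    hm=((H[...,0]<8)|(H[...,0]>172)) if hue=='r' else (abs(H[...,0]-115)<12)
    return roi&hm&(H[...,1]>130)&(H[...,2]>60)
def boxc(c,roi):
    H=lab(c); u0,u1,v0,v1=roi
    m=np.zeros(H.shape[:2],np.uint8); s=H[v0:v1,u0:u1]
    m[v0:v1,u0:u1]=((abs(s[...,0]-23)<7)&(s[...,1]>130)&(s[...,2]>100))
    k=max(cv2.findContours(m,cv2.RETR_EXTERNAL,cv2.CHAIN_APPROX_NONE)[0],key=cv2.contourArea)
    P=plane(c,k.reshape(-1,2),0.001)[:,:2]
    r=cv2.minAreaRect((P*1000).astype(np.float32)); b=cv2.boxPoints(r)
    return r,b
E
python3 - <<'E'
from meas import *
t=cam('top'); s=cam('side')
for c,roi,rb,bb in ((t,(345,445,185,275),(255,320,245,300),(255,330,145,200)),(s,(195,300,290,390),(180,240,190,250),(285,345,195,255))):
    r,b=boxc(c,roi); print('box',r)
    for hue,q in (('r',rb),('b',bb)):
        m=hubs(c,q,hue); uv,P=cloud(c,m)
        n,L,st,ce=cv2.connectedComponentsWithStats(m.astype(np.uint8))
        E=[i for i in range(1,n) if st[i,4]>10]
        print(hue,[(ce[i].round(1),st[i,4],np.median(P[L[uv[:,1],uv[:,0]]==i],0).round(4),plane(c,[ce[i]],0.042)[0].round(4)) for i in E])
# line direction (white, low saturation, bright) in top
H=lab(t); w=(H[...,1]<60)&(H[...,2]>150); w[:,:225]=0; w[:,455:]=0; w[:195]=0; w[300:]=0; w[245:300,262:314]=0
v,u=np.nonzero(w); P=plane(t,np.c_[u,v],0.)[:,:2]
vx,vy,x0,y0=cv2.fitLine(P.astype(np.float32),cv2.DIST_HUBER,0,.001,.001).ravel(); print('line',vx,vy,x0,y0,np.degrees(np.arctan2(vy,vx)),len(u))
E
```

```text
box ((574.6890869140625, -167.08694458007812), (99.75923156738281, 110.01021575927734), 18.671669006347656)
r [(array([283.2, 260.6]), np.int32(161), array([0.5316, 0.0287, 0.0418]), array([0.5322, 0.0284, 0.042 ])), (array([292.8, 287.5]), np.int32(93), array([0.4873, 0.0137, 0.042 ]), array([0.4878, 0.0138, 0.042 ]))]
b [(array([286.4, 155.5]), np.int32(72), array([0.7059, 0.0189, 0.0423]), array([0.7057, 0.0182, 0.042 ])), (array([293.4, 184.3]), np.int32(112), array([0.6574, 0.0086, 0.0423]), array([0.6572, 0.008 , 0.042 ]))]
box ((573.7654418945312, -166.36126708984375), (100.11875915527344, 109.99237060546875), 18.581912994384766)
r [(array([224.2, 215.3]), np.int32(95), array([0.5349, 0.0251, 0.0436]), array([0.535 , 0.0263, 0.042 ])), (array([195.8, 223.6]), np.int32(127), array([0.4911, 0.0096, 0.0432]), array([0.4908, 0.0108, 0.042 ]))]
b [(array([332.2, 219.1]), np.int32(54), array([0.7059, 0.0134, 0.0433]), array([0.7061, 0.0149, 0.042 ])), (array([302.4, 224.6]), np.int32(122), array([0.6592, 0.0036, 0.0433]), array([0.6585, 0.0051, 0.042 ]))]
line 0.31741232 -0.9482876 0.5510024 -0.09648229 -71.49349 1132
```

```bash
python3 -m inch '[[-0.11,-0.1,0,0,0,0,0.5],[-0.11,-0.1,0,0,0,0,0.5],[-0.11,-0.1,0,0,0,0,0.5],[-0.11,-0.1,0,0,0,0,0.5],[-0.11,-0.1,0,0,0,0,0.5],[-0.11,-0.1,0,0,0,0,0.5],[-0.11,-0.1,0,0,0,0,0.5],[-0.11,-0.1,0,0,0,0,0.5],[-0.11,-0.1,0,0,0,0,0.5],[-0.11,-0.1,0,0,0,0,0.5]]'
python3 -m inch '[[-0.11,-0.1,0,0,0,0,0.5],[-0.11,-0.1,0,0,0,0,0.5],[-0.11,-0.1,0,0,0,0,0.5],[-0.11,-0.1,0,0,0,0,0.5],[-0.11,-0.1,0,0,0,0,0.5],[-0.11,-0.1,0,0,0,0,0.5],[-0.11,-0.1,0,0,0,0,0.5],[-0.11,-0.1,0,0,0,0,0.5],[-0.11,-0.1,0,0,0,0,0.5],[-0.11,-0.1,0,0,0,0,0.5]]'
python3 -m inch '[[0,0,0,0,0,0.0184,0.5],[0,0,0,0,0,0.0184,0.5],[0,0,0,0,0,0.0184,0.5],[0,0,0,0,0,0.0184,0.5],[0,0,0,0,0,0.0184,0.5],[0,0,0,0,0,0.0184,0.5],[0,0,0,0,0,0.0184,0.5],[0,0,0,0,0,0.0184,0.5],[0,0,0,0,0,0,0.5],[0,0,0,0,0,0,0.5]]'
```

```text
t: 1.03
tcp_pos: [0.3432, 0.3326, 0.2313]
ee_rot: [3.142, 0.0, 2.821]
force: [-0.1, 0.8, -0.1]
finger_gap: 0.0428
grasp_force: 0.0
t: 1.87
tcp_pos: [0.489, 0.0733, 0.2313]
ee_rot: [3.142, 0.0, 2.821]
force: [0.1, 0.1, 0.4]
finger_gap: 0.0424
grasp_force: 0.0
t: 2.7
tcp_pos: [0.4884, 0.0748, 0.2312]
ee_rot: [-3.141, -0.0, 1.9]
force: [-0.5, 0.9, -0.3]
finger_gap: 0.0428
grasp_force: 0.0
```

```bash
python3 -m inch '[[0,0.025,0.13,0,0,0.001,0.5],[0,0,0.13,0,0,0,0.5],[0,0,0.13,0,0,0,0.5],[0,0,0.13,0,0,0,0.5],[0,0,0.13,0,0,0,0.5],[0,0,0.13,0,0,0,0.5],[0,0,0.13,0,0,0,0.5],[0,0,0.12,0,0,0,0.5],[0,0,0.035,0,0,0,0.5],[0,0,0,0,0,0,0.5]]'
python3 - <<'E'
from h import *
print(arm.get_state()['tcp_pos'],arm.get_state()['ee_rot'])
a=cam('top')['frame'][190:320,210:410]; b=cam('side')['frame'][130:280,120:320]
a=cv2.resize(a,(400,300),interpolation=cv2.INTER_CUBIC);b=cv2.resize(b,(400,300),interpolation=cv2.INTER_CUBIC)
cv2.imwrite('pics/pre.png',np.hstack([a,b])[:,:,::-1])
E
```

```text
t: 3.53
tcp_pos: [0.4923, 0.0763, 0.017]
ee_rot: [-3.139, -0.001, 1.893]
force: [-0.6, -0.5, 0.2]
finger_gap: 0.0429
grasp_force: 0.0
[0.49229484 0.0763252  0.01695288] [-3.13859263e+00 -8.50720452e-04  1.89254766e+00]
```

View pics/pre.png

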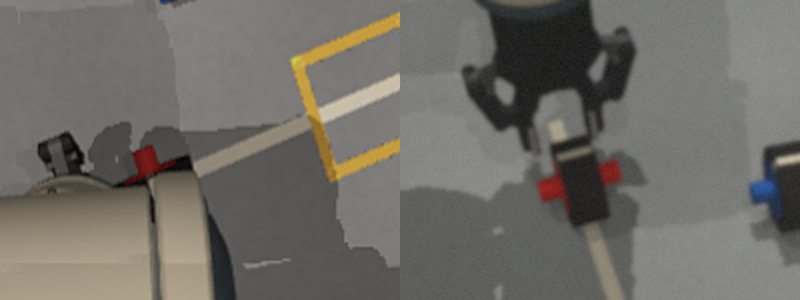

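The side crop shows the two fingers at (530,140) and (597,125), evenly astride the line behind the wheel at (580,180). I'll start the push.

```bash
python3 -m inch '[[-0.025,0,0,0,0,0,0.5],[-0.025,0,0,0,0,0,0.5],[-0.025,0,0,0,0,0,0.5],[-0.025,0,0,0,0,0,0.5],[-0.025,0,0,0,0,0,0.5],[-0.025,0,0,0,0,0,0.5],[-0.02,0,0,0,0,0,0.5],[-0.02,0,0,0,0,0,0.5],[-0.02,0,0,0,0,0,0.5],[-0.02,0,0,0,0,0,0.5]]'
python3 -m inch '[[-0.02,0,0,0,0,0,0.5],[-0.02,0,0,0,0,0,0.5],[-0.02,0,0,0,0,0,0.5],[-0.02,0,0,0,0,0,0.5],[-0.02,0,0,0,0,0,0.5],[-0.02,0,0,0,0,0,0.5],[-0.02,0,0,0,0,0,0.5],[-0.015,0,0,0,0,0,0.5],[-0.01,0,0,0,0,0,0.5],[0,0,0,0,0,0,0.5]]'
cat > look.py <<'E'
from meas import *; import sys
s=arm.get_state(); p=s['tcp_pos'][:2]; d=np.array([.3174,-.9483]); n=np.array([.9483,.3174]); B=np.array([.5743,-.1667])
print('tcp along/lat rel box',(p-B)@d*1000,(p-B)@n*1000,'yaw',s['ee_rot'][2])
c=cam('side'); H=lab(c); m=hubs(c,(150,330,170,400),'r'); uv,P=cloud(c,m); k=(P[:,2]>.02)&(P[:,2]<.06)
k&=(P[:,1]<.1)
a=(P[k,:2]-B)@d*1000; l=(P[k,:2]-B)@n*1000
for q in (l<np.mean(l),l>=np.mean(l)): print('sleeve along/lat',np.median(a[q]).round(1),np.median(l[q]).round(1),q.sum(),'range',np.percentile(l[q],[2,98]).round(1))
cv2.imwrite('pics/'+sys.argv[1],cv2.resize(c['frame'][130:400,120:330],(630,600))[:,:,::-1][:600])
E
python3 look.py mid1.png
```

```text
t: 4.47
tcp_pos: [0.5078, 0.0323, 0.0182]
ee_rot: [-3.141, -0.0, 1.89]
force: [-0.1, -0.3, -0.1]
finger_gap: 0.0426
grasp_force: 0.0
t: 5.3
tcp_pos: [0.5182, 0.001, 0.0183]
ee_rot: [3.141, 0.0, 1.889]
force: [-0.0, -0.6, 0.6]
finger_gap: 0.0427
grasp_force: 0.0
tcp along/lat rel box -176.8239897227463 0.007129113948033117 yaw 1.8893295160228445
sleeve along/lat -147.6 -22.3 145 range [-32.5 -15.2]
sleeve along/lat -148.5 24.2 88 range [18.  30.4]
```

View pics/mid1.png

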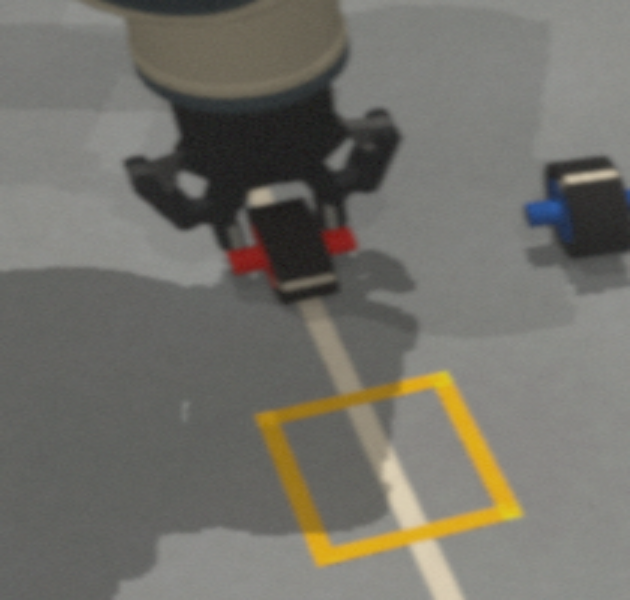

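The picture shows the wheel upright with its white mark rolled forward (crop (305,285)) and the fingers behind both sleeves. About 152 mm remains.

```bash
python3 -m inch '[[-0.02,0,0,0,0,0,0.5],[-0.02,0,0,0,0,0,0.5],[-0.02,0,0,0,0,0,0.5],[-0.02,0,0,0,0,0,0.5],[-0.02,0,0,0,0,0,0.5],[-0.02,0,0,0,0,0,0.5],[-0.02,0,0,0,0,0,0.5],[-0.02,0,0,0,0,0,0.5],[-0.02,0,0,0,0,0,0.5],[-0.02,0,0,0,0,0,0.5]]'
python3 -m inch '[[-0.02,0,0,0,0,0,0.5],[-0.02,0,0,0,0,0,0.5],[-0.02,0,0,0,0,0,0.5],[-0.02,0,0,0,0,0,0.5],[-0.02,0,0,0,0,0,0.5],[-0.02,0,0,0,0,0,0.5],[-0.02,0,0,0,0,0,0.5],[-0.02,0,0,0,0,0,0.5],[-0.02,0,0,0,0,0,0.5],[-0.02,0,0,0,0,0,0.5]]'
python3 -m inch '[[-0.02,0,0,0,0,0,0.5],[-0.02,0,0,0,0,0,0.5],[-0.02,0,0,0,0,0,0.5],[-0.02,0,0,0,0,0,0.5],[-0.02,0,0,0,0,0,0.5],[-0.02,0,0,0,0,0,0.5],[-0.015,0,0,0,0,0,0.5],[-0.01,0,0,0,0,0,0.5],[0,0,0,0,0,0,0.5],[0,0,0,0,0,0,0.5]]'
python3 look.py mid2.png
```

```text
t: 6.18
tcp_pos: [0.5307, -0.037, 0.0183]
ee_rot: [-3.142, -0.0, 1.89]
force: [-0.6, -0.9, -0.5]
finger_gap: 0.0429
grasp_force: 0.0
t: 7.02
tcp_pos: [0.5432, -0.075, 0.0183]
ee_rot: [-3.142, -0.0, 1.89]
force: [-0.9, -0.5, 0.4]
finger_gap: 0.043
grasp_force: 0.0
t: 7.85
tcp_pos: [0.5521, -0.1022, 0.0183]
ee_rot: [-3.142, -0.0, 1.89]
force: [0.4, -0.2, -0.3]
finger_gap: 0.0428
grasp_force: 0.0
tcp along/lat rel box -68.24860224089446 -0.535061594878209 yaw 1.8895216231777774
sleeve along/lat -37.7 -21.4 196 range [-33.6 -15.6]
sleeve along/lat -37.6 23.9 102 range [17.8 30.8]
```

View pics/mid2.png

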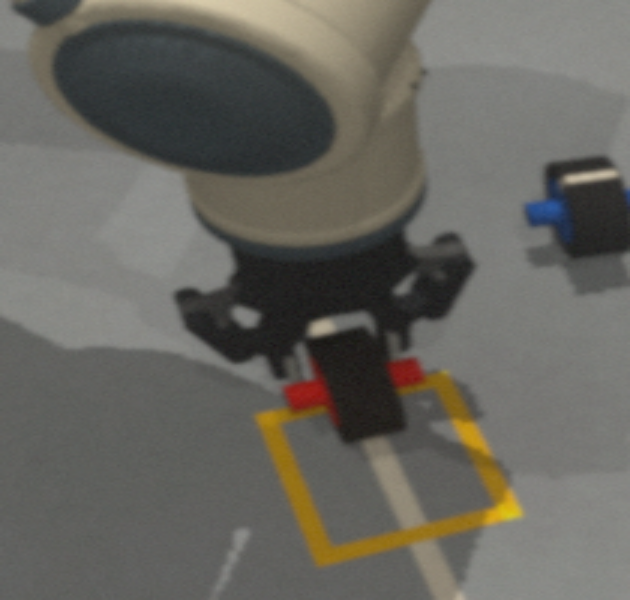

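The wheel is upright and entering the box at crop (355,385), with the mark now underneath or behind. About 43 mm remains, so the TCP should advance 45 mm, slowing at the end.

```bash
python3 -m inch '[[-0.02,0,0,0,0,0,0.5],[-0.02,0,0,0,0,0,0.5],[-0.02,0,0,0,0,0,0.5],[-0.02,0,0,0,0,0,0.5],[-0.02,0,0,0,0,0,0.5],[-0.02,0,0,0,0,0,0.5],[-0.02,0,0,0,0,0,0.5],[-0.02,0,0,0,0,0,0.5],[-0.02,0,0,0,0,0,0.5],[-0.02,0,0,0,0,0,0.5]]'
python3 -m inch '[[-0.015,0,0,0,0,0,0.5],[-0.01,0,0,0,0,0,0.5],[0,0,0,0,0,0,0.5],[0,0,0,0,0,0,0.5],[0.02,0,0,0,0,0,0.5],[0.05,0,0,0,0,0,0.5],[0.1,0,0,0,0,0,0.5],[0.1,0,0,0,0,0,0.5],[0.05,0,0,0,0,0,0.5],[0,0,0,0,0,0,0.5]]'
python3 look.py mid3.png
```

```text
t: 8.73
tcp_pos: [0.5648, -0.1405, 0.0183]
ee_rot: [3.142, 0.0, 1.89]
force: [0.0, 0.8, 0.1]
finger_gap: 0.0424
grasp_force: 0.0
t: 9.57
tcp_pos: [0.5449, -0.0817, 0.0182]
ee_rot: [-3.14, -0.001, 1.892]
force: [-0.1, 0.7, -0.5]
finger_gap: 0.0426
grasp_force: 0.0
tcp along/lat rel box -89.96799299372752 -0.9348244818729173 yaw 1.8916770455544625
sleeve along/lat 16.5 -22.4 217 range [-33.7 -15.9]
sleeve along/lat 15.7 24.5 128 range [17.8 31.5]
```

View pics/mid3.png

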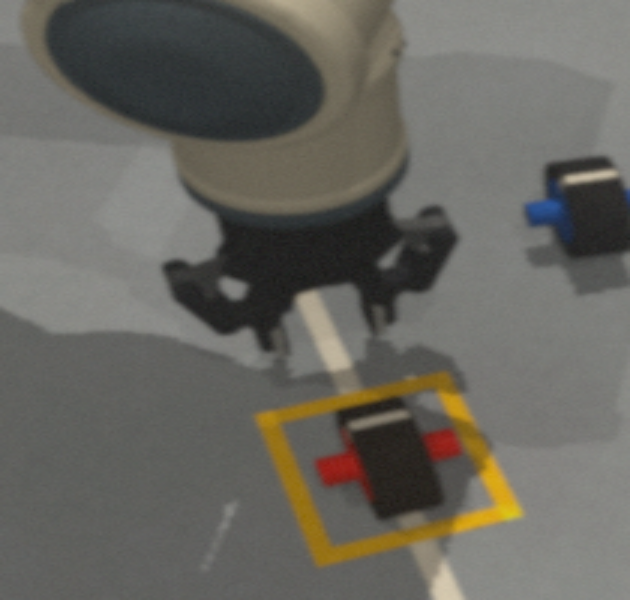

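The wheel stands in the box at crop (390,455), about 10 mm past the centre. I'll lift clear and measure it at rest with both cameras.

```bash
python3 -m inch '[[0.05,0,-0.05,0,0,0,0.5],[0.1,0,-0.1,0,0,0,0.5],[0.1,0,-0.1,0,0,0,0.5],[0.1,0,-0.1,0,0,0,0.5],[0.1,0,-0.1,0,0,0,0.5],[0.1,0,-0.1,0,0,0,0.5],[0.1,0,-0.1,0,0,0,0.5],[0.1,0,-0.1,0,0,0,0.5],[0.05,0,-0.05,0,0,0,0.5],[0,0,0,0,0,0,0.5]]'
python3 look.py mid4.png
python3 - <<'E'
from meas import *
d=np.array([.3174,-.9483]); n=np.array([.9483,.3174])
for nm,roi in (('top',(345,445,185,275)),('side',(195,300,290,390))):
    c=cam(nm); r,_=boxc(c,roi); B=np.array(r[0])/1000; print(nm,r)
    u0,u1,v0,v1=roi; m=np.zeros(c['z_map'].shape,bool); m[v0:v1,u0:u1]=1
    uv,P=cloud(c,m); k=(P[:,2]>.01); P=P[k]; a=(P[:,:2]-B)@d*1000; l=(P[:,:2]-B)@n*1000
    print('all: along pct',np.percentile(a,[1,99]).round(1),'lat',np.percentile(l,[1,99]).round(1),'zmax',np.percentile(P[:,2],99))
    t=abs(l)<12; tt=t&(P[:,2]>.045)
    # circle fit radius 35 on tyre tread
    from scipy.optimize import least_squares
    f=least_squares(lambda q:np.hypot(a[tt]-q[0],P[tt,2]*1000-q[1])-35,[0,35],loss='soft_l1'); print('tread circle centre along,z',f.x,np.sqrt(np.mean(f.fun**2)))
E
```

```text
t: 10.45
tcp_pos: [0.4966, 0.0693, 0.1808]
ee_rot: [3.138, 0.001, 1.891]
force: [1.1, 0.6, 0.9]
finger_gap: 0.0423
grasp_force: 0.0
tcp along/lat rel box -248.43752304659935 1.1878444085064166 yaw 1.8910511214499959
sleeve along/lat 16.2 -22.7 218 range [-33.8 -16. ]
sleeve along/lat 15.6 24.0 122 range [17.6 30.9]
top ((574.7567749023438, -166.970458984375), (99.86844635009766, 109.73844909667969), 18.46805763244629)
all: along pct [-23.6  42.2] lat [-31.7  30.7] zmax 0.07119538259283745
tread circle centre along,z [11.72748184 35.00456965] 0.9968488996715472
side ((573.764404296875, -166.2921600341797), (100.1155776977539, 110.36750793457031), 18.42844581604004)
all: along pct [-14.9  47.5] lat [-32.6  30.6] zmax 0.07211388404146175
tread circle centre along,z [12.68332621 35.67195763] 1.0937496255121455
```

Both cameras put the wheel's centre about 12 mm from the box centre, with 20 mm allowed. It is at rest, upright at the right height, and the arm is clear, so a nudge back isn't worth the risk.

```bash
python3 -c "
from bench import arm
print(arm.sign_off())"
```

```text
the job is handed in; nothing more can be done
None
```

The red-hubbed wheel was rolled on its rim into the yellow box and handed in standing upright, at rest and released, about 12 mm past the centre (20 mm allowed); the blue-hubbed wheel was left alone, and no verdict came back.

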